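# Set the blank speed selector of a cordless micromotor pack by counting clicks

## Task

Lift the cordless micromotor pack out of its charging cradle and stand it on its feet in the middle of the rubber bench mat, without dropping it. Its speed selector has lost its markings, so once the pack stands on the mat turn the selector anticlockwise all the way back to its end stop, then count four clicks clockwise and leave it in the fourth. Leave the other tools on the bench where they are.

Things in the scene. Friction and masses are not known exactly. Their poses are not given: they have to be found in the camera images.
- pack_mid (a point): centre (half-way up) of the pack: a grey rounded box 160 mm long (its x), 58 mm wide (y), 48 mm high on rubber feet, about 0.66 kg, give or take a quarter. The point is 24 mm above its underside. The selector, a black bar knob, stands on top of its +x half; a handpiece socket is in its -x end face. A grip across the width of its straight sides, 20 mm to the -x side of this point, clears the knob.
- pack: the pack itself, with its selector; origin at the centre of its underside, axes as at pack_mid
- selector_grip (a point): point on the selector's axis, half-way up its bar, 45 mm towards the pack's +x from the pack's centre and 41.5 mm above pack_mid. The black bar is 48 mm long (this point's x; its +x end is a pointed nose), 13 mm thick (y), 25 mm high (12.5 mm below this point to 12.5 above), on a metal skirt 50 mm across, 5 mm high, on the pack's top. The point turns with the selector.
- selector (a joint): selector angle in rad, growing clockwise seen from above. 0: first position, nose to the pack's -x; the anticlockwise stop is 0.06 beyond. 12 positions, clicks 0.524 (30 deg) apart. A click takes about 0.1 N m; let go, the knob snaps into the nearest position. The pack, loose on the mat, does not slip round under it. Starts somewhere from the third to the eighth click.
- cradle: charging cradle, a fixed black tray 188 x 84 mm in which the pack stands upright at the start, its x along the cradle's x; floor 12 mm up, long rims 18 mm and end walls 28 mm high above the bench, 3 mm play around the pack. Origin at the centre of its underside. Cradle and mat may be on either side.
- mat: fixed flat black rubber mat, 220 mm (x) by 150 mm (y), 4 mm thick; origin at the centre of its underside on the bench
- graver: a graver (wooden mushroom handle, steel blade, 130 mm long, 24 mm high) lying between cradle and mat; bystander, origin under its middle
- graver2: a second graver, 120 mm long, lying at the right side; bystander, origin under its middle
- lamp: a small glass spirit lamp with brass collar, 72 mm across and 86 mm tall, standing between cradle and mat on the robot's side; bystander, origin at the centre of its underside
- pliers: flat-nose pliers with black grips, 150 mm long, 12 mm high, lying between cradle and mat on the far side; bystander, origin under the middle
- hammer: a chasing hammer with a wooden handle, 220 mm long, lying at the left side; bystander, origin under its middle
- bottle: an amber glass bottle, 56 mm across and 130 mm tall, standing at the right side; bystander, origin at the centre of its underside
There are look-alikes about, which are no part of the job. What is shaped like the pack but blue, turquoise or yellow is not meant.

How it is judged (in metres and radians):
On the way, in this order (a step that is already met when the one before it is completed fails the run):
1. the pack stands on its feet in the middle of the mat and has been let go (horizontal distance between pack_mid and mat below 0.05 m and z of pack_mid in the frame of mat below 0.033 m and angle between pack_mid's own z axis and vertical below 0.08 rad and linear speed of pack below 0.02 m/s and contact force between the fingers and pack below 0.05 N), for 0.2 s.
2. the selector is back in its first position, at the anticlockwise end stop (value of joint selector below 0.12 rad), for 0.1 s.
At the end, for the whole second after the job is handed in: the selector rests in the fourth click from its anticlockwise end stop (2.09 rad, within 0.13), and the pack stands upright (within 0.08 rad) and at rest on the mat, its centre within 50 mm of the mat's centre (value of joint selector between 1.9644 and 2.2244 rad and velocity of joint selector between -0.05 and 0.05 rad/s and horizontal distance between pack_mid and mat below 0.05 m and z of pack_mid in the frame of mat below 0.033 m and angle between pack_mid's own z axis and vertical below 0.08 rad and linear speed of pack below 0.02 m/s); the robot touches nothing.
It fails at once if the pack is dropped onto the mat: let go while its underside is more than 22 mm above the mat (horizontal distance between pack_mid and mat below 0.12 m and z of pack_mid in the frame of mat above 0.05 m and contact force between the fingers and pack below 0.05 N).
It fails at once if another tool on the bench is pushed more than 40 mm from its place (distance of any of graver, graver2, lamp, pliers, hammer, bottle from where it was at the start of the episode above 0.04 m).
It also fails if it takes over 72 s, if anything falls off the work surface, if the arm or the gripper's body presses on something with over 40 N, if the wrist force passes 120 N, or if a joint passes its speed limit or range.

## Robot

A 7-joint arm with a two-finger parallel gripper is mounted at the origin on the work surface. World frame = base frame: x ahead of the robot, y to its left, z up, the work surface at z = 0. Lengths are in m, angles in degrees, forces in N, time in s.
With the tool pointing down it reaches from about 0.425 to 0.875 m from the base axis. Payload 4.7 kg.
Tool frame: the origin (TCP) lies on the mounting face of the last link; the fingertips stand tcp_to_tips ahead of it and the grasp point (between the pads) lies 164 mm ahead of it (tcp_to_tips is the distance from the TCP to the fingertips, in m); z points along the fingers, y is the line along which they close (so a half turn about z gives the same grasp; the last joint's range is limited). The gripper opens to 87 mm and grips with 3 to 60 N. Pads are 19 mm wide; open, the fingers measure 117 mm over their backs; the gripper's body (75 mm by 190 mm) begins 51 mm behind the grasp point.
Start: joints at [-68.864, 18.392, -4.016, 83.108, 1.295, 78.541, -3.26], TCP at [0.226, 0.61, 0.405] pointing down, gripper open.
Joint ranges: [-163.93, 163.93], [-17.29, 119.83], [-79.2, 71.16], [3.27, 140.29], [-89.18, 269.18], [5.43, 117.66], [-154.24, 154.24]. Speed limits (degrees/s): [147.25, 147.25, 180, 180, 180, 180, 180].

## Interface

Orientations are given as [roll, pitch, yaw] about the fixed x, y, z axes, in that order (R = Rz(yaw) Ry(pitch) Rx(roll)).
In Python, from cell import get_obs, read_camera, sign_off, tcp_to_tips gives the robot as it stands.
- The arm moves only by the tool drive_tool, never from a script. Its argument "rows" is one flat list of numbers, 7 for each row, row after row: the shift along the tool's x, y, z in m, then the turn, a rotation vector about the tool's x, y, z in rad, then the gripper command: -1 is shut, 1 is fully open, values between are in proportion. In form: [tx, ty, tz, rx, ry, rz, fingers, tx, ty, tz, rx, ry, rz, fingers, ...]. A call has 1 to 5 rows; each row shifts and turns the commanded pose from where the row before left it, along the tool's axes as they then stand; what a row does not reach is not made up. A row lasts 1/8 s, in which the tool goes at most 62.5 mm and 10.7 degrees, less where a joint would pass 70% of its speed; a pose out of reach is approached as far as the arm can. A call is refused whole if a number of a shift passes 0.0625 or a number of a turn 0.188, either way. A call with a gripper value outside its range is refused whole. The fingers move at their own pace and stop on an object; "grip_force" is the grip in N (left out, the last holds). Time passes only in rows, so rows that do not move let the fingers close. It gives the time, the measured TCP pose, the force, the opening and the grip force at its end, in the units of the state.
- get_obs(): the state, without advancing time (a new reading comes with each control period).
- read_camera(name): name is "scene" or "top" or "wrist"; returns a dict with "color" (384x512x3 uint8, blue, green, red), "fov_y" (degrees; the focal length in pixels is half the picture's height over the tangent of half this angle, whatever the lens; pixels are square), "cx", "cy" (the principal point, pixels), "k1" (the pictures are not rectified: a ray, as slopes to the right and down, at radius r is drawn at 1 + k1 r^2 times it, then the intrinsics apply), "cam_to_world" (4x4, takes a point from camera to world coordinates); the wrist camera has in their place "mount" (4x4, takes a point from camera to tool coordinates, whose origin is the TCP and whose axes are the flange's). Camera axes: x right, y up, looking along -z (the intrinsics and any distortion apply to the point x, -y, -z); pixel columns grow to the right and rows downward; lengths in m; the calibration is good to about 2 mm. A picture is of the moment at which its call begins: read the wrist's pose just before it. There is no depth.
- sign_off(): hands the job in; it is judged then, once.
The state is a dict: "time_s": time; "qpos": joint angles; "joint_velocities": joint speeds; "effort": joint torques, N m; "tool_pos": TCP position; "tool_rot": TCP orientation; "force": force on the tool from outside, world axes, zero at the start; "wrist_torque": the same for the moment, N m; "grip_width": finger opening in m; "grasp_force": force on a finger pad.
Only numpy, scipy, OpenCV 4.12 (cv2) and the standard library are available. Lean on these libraries where they do the work, as an engineer would, in place of code of your own. Each camera call takes 0.05 s, during which the arm holds its last target. There are 200 camera calls.

## Working session

There is one attempt and no reset: what is moved stays moved. The work goes in short steps, Python scripts to look and compute and a tool call to move; the robot and the scene stay as the last step left them, time stands still between calls to the robot, and variables do not carry over. Pictures are saved under pics/ and viewed, at most 10 in all, crops included, and the job is handed in when it is done.

Besides the shell and the picture viewer there is one more tool, called after "Call:" as name(argument=value, ...) on one line, values as JSON. drive_tool: Moves the arm, as the interface text tells. Its arguments: {"type":"object","properties":{"rows":{"type":"array","items":{"type":"number"}},"grip_force":{"type":"number"}},"required":["rows"]}

```bash
mkdir -p pics; python3 - <<'E'
from cell import *
import cv2,numpy as np
np.set_printoptions(precision=4,suppress=True)
print(get_obs(), tcp_to_tips)
for n in ["top","scene"]:
    d=read_camera(n); cv2.imwrite(f"pics/{n}0.png",d["color"])
    print(n,{k:v for k,v in d.items() if k!="color"})
d=read_camera("wrist");print({k:v for k,v in d.items() if k!="color"})
E
```

```text
{'time_s': 0.0, 'qpos': array([-68.8636,  18.4391,  -4.0155,  83.1746,   1.2963,  78.5404,
        -3.2609]), 'joint_velocities': array([ 0.029 ,  0.1507, -0.0213,  0.0233,  0.1377,  0.0445,  0.0327]), 'effort': array([  0.0003, -49.1301,  -0.4043, -31.2524,  -0.064 ,   0.0441,
         0.0002]), 'tool_pos': array([0.2258, 0.6093, 0.4037]), 'tool_rot': array([-179.8912,    0.007 ,  159.6726]), 'force': array([-0.3185, -0.4853, -0.1326]), 'wrist_torque': array([-0.0021, -0.0236, -0.0322]), 'grasp_force': 0.0, 'grip_width': 0.08732536228148485} 0.1822
top {'fov_y': 55.505517304521476, 'cx': 257.75856232460524, 'cy': 197.00157944065893, 'k1': 0.03211739124925363, 'cam_to_world': array([[ 0.0265,  0.9903, -0.1366,  0.3083],
       [-0.9996,  0.0253, -0.0108,  0.0094],
       [-0.0072,  0.1369,  0.9906,  1.4203],
       [ 0.    ,  0.    ,  0.    ,  1.    ]])}
scene {'fov_y': 51.68523454314469, 'cx': 253.49326048180893, 'cy': 193.03193429701028, 'k1': -0.10856821933877193, 'cam_to_world': array([[ 0.6345, -0.5544,  0.5386,  1.1611],
       [ 0.7728,  0.4681, -0.4286, -0.5424],
       [-0.0145,  0.6881,  0.7254,  0.9672],
       [ 0.    ,  0.    ,  0.    ,  1.    ]])}
{'fov_y': 70.49492265422941, 'cx': 256.34137573093363, 'cy': 192.28841888178337, 'k1': -0.042414798291072774, 'mount': array([[-0.0004,  0.9692,  0.2461,  0.0682],
       [ 1.    ,  0.0003,  0.0006,  0.001 ],
       [ 0.0005,  0.2461, -0.9692,  0.0197],
       [ 0.    ,  0.    ,  0.    ,  1.    ]])}
```

View pics/top0.png

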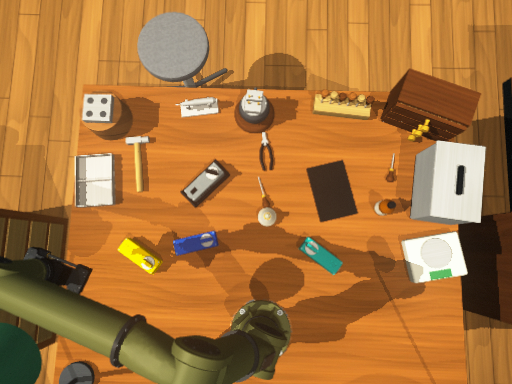

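View pics/scene0.png

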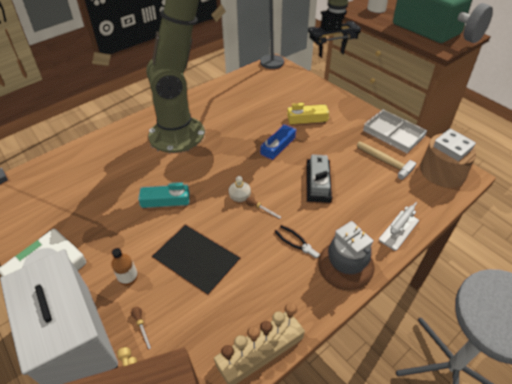

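The top view shows the grey pack in its cradle at about (206,183), the mat at (332,190), the lamp at (267,216), the graver at (262,190) and the pliers at (266,150). The scene view shows the pack at (319,178). I'll enlarge the pack and segment the mat.

```bash
cat > h.py <<'E'
import numpy as np,cv2
from cell import *
from scipy.spatial.transform import Rotation as R
np.set_printoptions(precision=4,suppress=True)
def K(d):
    h=d["color"].shape[0]; f=h/2/np.tan(np.radians(d["fov_y"]/2))
    return np.array([[f,0,d["cx"]],[0,f,d["cy"]],[0,0,1]]),np.array([d["k1"],0,0,0,0.])
def ext(d,o=None):
    if "mount" in d:
        T=np.eye(4);T[:3,:3]=R.from_euler("xyz",o["tool_rot"],degrees=True).as_matrix();T[:3,3]=o["tool_pos"]
        return T@d["mount"]
    return d["cam_to_world"]
def p2w(d,px,z,o=None):
    k,c=K(d);T=ext(d,o)
    u=cv2.undistortPointsIter(np.array(px,float).reshape(-1,1,2),k,c,None,None,(3,50,1e-9)).reshape(-1,2)
    r=np.c_[u[:,0],-u[:,1],-np.ones(len(u))]@T[:3,:3].T
    return T[:3,3]+r*((z-T[2,3])/r[:,2])[:,None]
def w2p(d,P,o=None):
    k,c=K(d);T=ext(d,o)
    q=(np.array(P,float).reshape(-1,3)-T[:3,3])@T[:3,:3]
    return cv2.projectPoints(q*[1,-1,-1],np.zeros(3),np.zeros(3),k,c)[0].reshape(-1,2)
E
python3 - <<'E'
from h import *
d=read_camera("top");s=read_camera("scene")
a=cv2.resize(d["color"][148:218,166:246],None,fx=5,fy=5,interpolation=cv2.INTER_CUBIC)
b=cv2.resize(s["color"][143:213,280:360],None,fx=5,fy=5,interpolation=cv2.INTER_CUBIC)
cv2.imwrite("pics/c0.png",np.hstack([a,b]))
m=(d["color"].max(2)<50).astype(np.uint8)
n,l,st,ce=cv2.connectedComponentsWithStats(m)
for i in range(1,n):
    x,y=ce[i]
    if st[i,4]>100 and 290<x<370 and 150<y<230:
        pts=np.argwhere(l==i)[:,::-1].astype(float)
        w=p2w(d,pts,0.004)[:,:2].astype(np.float32)
        print(i,st[i],cv2.minAreaRect(w), w.mean(0))
E
```

```text
(no output)
```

View pics/c0.png

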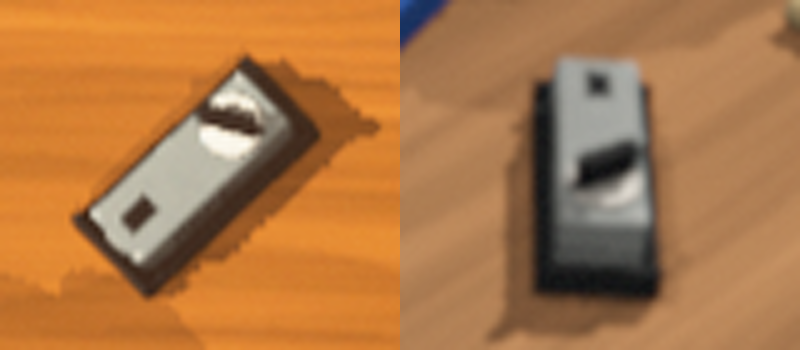

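The crop shows the knob on the upper-right end of the pack, so pack +x points up and to the right. The cradle corners in the crop are about (245,55), (318,132), (150,296) and (75,216).

```bash
python3 - <<'E'
from h import *
d=read_camera("top")
c=np.array([[245,55],[318,132],[150,296],[75,216]])/5+[166,148]-0.4
w=p2w(d,c,0.028);print(w[:,:2],w.mean(0)); e=(w[0]+w[1]-w[2]-w[3]);print("yaw",np.degrees(np.arctan2(e[1],e[0])),np.linalg.norm(w[0]-w[1]),np.linalg.norm(w[1]-w[2]))
# pack top face by colour
img=d["color"].astype(int); roi=np.zeros(img.shape[:2],bool);roi[148:218,166:246]=1
def rep(m,z,nm):
    n,l,st,ce=cv2.connectedComponentsWithStats(m.astype(np.uint8)); i=1+st[1:,4].argmax()
    p=np.argwhere(l==i)[:,::-1]; r=cv2.minAreaRect(p2w(d,p,z)[:,:2].astype(np.float32)); print(nm,st[i],r)
sat=img.max(2)-img.min(2)
rep(roi&(sat<40)&(img.max(2)>110),0.060,"packtop")
rm=np.zeros_like(roi);rm[140:235,295:370]=1
print(img[190,332])
rep(rm&(img.max(2)<70),0.004,"mat")
# other tools heights: keypoints
print(p2w(d,[[267,216]],0.04),p2w(d,[[260,178],[266,208]],0.01),p2w(d,[[264,133],[266,168]],0.006))
E
```

```text
[[0.6475 0.1972]
 [0.5877 0.1379]
 [0.4563 0.2621]
 [0.5169 0.323 ]] [0.5521 0.23   0.028 ]
yaw -43.651821406974086 0.08422166801391053 0.1808140278795668
packtop [184 162  39  39 567] ((0.5512336492538452, 0.23202987015247345), (0.058007627725601196, 0.16019278764724731), 45.76982116699219)
[32 45 60]
mat [ 308  161   49   60 1959] ((0.5374081134796143, -0.2630026340484619), (0.21238920092582703, 0.14262916147708893), 14.765044212341309)
[[ 0.4269 -0.0125  0.04  ]] [[ 0.5784  0.0179  0.01  ]
 [ 0.4605 -0.0084  0.01  ]] [[ 0.7627  0.0066  0.006 ]
 [ 0.6199 -0.0048  0.006 ]]
```

Call:
drive_tool(rows=[-0.042,-0.0235,0,0,0,0,1,-0.042,-0.0235,0,0,0,0,1,-0.042,-0.0235,0,0,0,0,1,-0.042,-0.0235,0,0,0,0,1,-0.042,-0.0235,0,0,0,0,1])

```text
time_s: 0.92
tool_pos: [0.3828, 0.425, 0.4049]
tool_rot: [180.0, 0.0, 159.7]
force: [0.5, 1.0, -0.4]
grip_width: 0.087
grasp_force: 0.0
```

Call:
drive_tool(rows=[-0.042,-0.0235,0,0,0,0,1,-0.042,-0.0235,0,0,0,0,1,-0.042,-0.0235,0,0,0,0,1,-0.042,-0.0235,0,0,0,0,1,-0.042,-0.0235,0,0,0,0,1])

```text
time_s: 1.55
tool_pos: [0.5388, 0.242, 0.405]
tool_rot: [180.0, 0.0, 159.7]
force: [0.9, 1.3, -0.1]
grip_width: 0.0872
grasp_force: 0.0
```

Call:
drive_tool(rows=[0,0,0,0,0,0.138,1,0,0,0,0,0,0.138,1,0,0,0,0,0,0.138,1,0,0,0,0,0,0,1])

```text
time_s: 2.05
tool_pos: [0.538, 0.2432, 0.4048]
tool_rot: [180.0, 0.0, 136.0]
force: [-0.1, -0.1, -0.6]
grip_width: 0.0873
grasp_force: 0.0
```

```bash
python3 - <<'E'
from h import *
o=get_obs();d=read_camera("wrist");cv2.imwrite("pics/w1.png",d["color"])
img=d["color"].astype(int);sat=img.max(2)-img.min(2)
m=(sat<40)&(img.max(2)>100)
n,l,st,ce=cv2.connectedComponentsWithStats(m.astype(np.uint8))
for i in range(1,n):
    if st[i,4]>2000:
        p=np.argwhere(l==i)[:,::-1]; print(st[i],ce[i],cv2.minAreaRect(p2w(d,p,0.060,o)[:,:2].astype(np.float32)))
P=lambda x,y,z:[0.552+x*.719+y*.695,0.231-x*.695+y*.719,z]
print(w2p(d,[P(-.08,-.029,.06),P(.08,-.029,.06),P(.08,.029,.06),P(-.08,.029,.06),P(.045,0,.09)],o))
E
```

```text
[  100   125   308   135 11997] [253.5398 220.6282] ((0.5492796897888184, 0.22651465237140656), (0.407336950302124, 0.17272964119911194), 46.13069534301758)
[[232.1886 129.5591]
 [234.7728 254.4725]
 [278.8999 254.5061]
 [281.7997 129.5974]
 [256.9081 239.3346]]
```

View pics/w1.png

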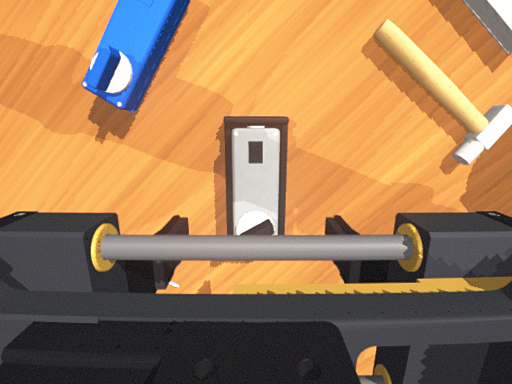

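The pack sits between columns 232 and 281 with its end at row 128, which matches the prediction to about 1 mm. Descend and grip.

Call:
drive_tool(rows=[0,0,0.05,0,0,0,1,0,0,0.05,0,0,0,1,0,0,0.05,0,0,0,1,0,0,0.03,0,0,0,1,0,0,0.014,0,0,0,1], grip_force=50)

```text
time_s: 2.72
tool_pos: [0.5374, 0.243, 0.2089]
tool_rot: [-179.8, -0.0, 136.1]
force: [-0.2, 0.2, 0.1]
grip_width: 0.087
grasp_force: 0.0
```

Call:
drive_tool(rows=[0,0,0,0,0,0,-1,0,0,0,0,0,0,-1,0,0,0,0,0,0,-1,0,0,0,0,0,0,-1,0,0,0,0,0,0,-1], grip_force=50)

```text
time_s: 3.35
tool_pos: [0.5379, 0.2426, 0.2118]
tool_rot: [-179.9, -0.0, 135.9]
force: [-3.5, -2.7, 5.4]
grip_width: 0.0577
grasp_force: 50.0
```

Gripped at 57.7 mm, which is the pack's width. Lift slowly.

Call:
drive_tool(rows=[0,0,-0.01,0,0,0,-1,0,0,-0.02,0,0,0,-1,0,0,-0.03,0,0,0,-1,0,0,-0.03,0,0,0,-1,0,0,-0.02,0,0,0,-1])

```text
time_s: 3.98
tool_pos: [0.5383, 0.2434, 0.3234]
tool_rot: [179.8, 0.0, 136.0]
force: [-0.4, 0.7, -6.5]
grip_width: 0.0576
grasp_force: 50.0
```

```bash
python3 - <<'E'
from h import *
o=get_obs();print(o["tool_pos"],o["tool_rot"],o["force"],o["wrist_torque"],o["grasp_force"],o["qpos"],o["grip_width"])
s=read_camera("scene");cv2.imwrite("pics/s1.png",cv2.resize(s["color"][60:230,230:450],None,fx=3,fy=3,interpolation=cv2.INTER_CUBIC))
E
```

```text
[0.5383 0.2434 0.3234] [179.8403   0.0326 135.955 ] [-0.4118  0.6948 -6.4904] [ 0.1248  0.0823 -0.0661] 49.992265244945884 [-40.0762  14.2363  15.3181  98.4772  -4.0558  67.662   22.2809] 0.05758768500356534
```

View pics/s1.png

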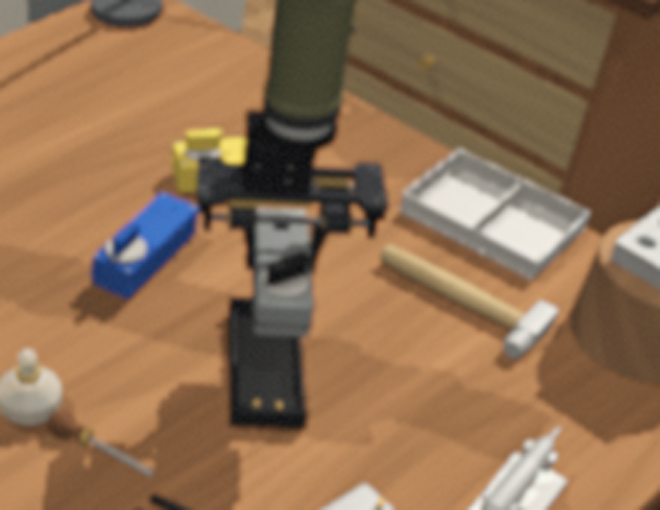

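The pack is out of the cradle, level and held firmly. Carry it to the mat and turn it +40°, which leaves wrist range for the selector later.

Call:
drive_tool(rows=[-0.012,-0.0134,0,0,0,0,-1,-0.024,-0.0268,0,0,0,0,-1,-0.024,-0.0268,0,0,0,0,-1,-0.024,-0.0268,0,0,0,0,-1,-0.024,-0.0268,0,0,0,0,-1])

```text
time_s: 4.65
tool_pos: [0.5308, 0.0787, 0.3194]
tool_rot: [-179.9, -0.1, 135.9]
force: [1.3, -0.4, -6.2]
grip_width: 0.0576
grasp_force: 50.0
```

Call:
drive_tool(rows=[-0.024,-0.0268,0,0,0,0,-1,-0.024,-0.0268,0,0,0,0,-1,-0.024,-0.0268,0,0,0,0,-1,-0.024,-0.0268,0,0,0,0,-1,-0.024,-0.0268,0,0,0,0,-1])

```text
time_s: 5.28
tool_pos: [0.5233, -0.1006, 0.3195]
tool_rot: [-179.9, -0.1, 135.9]
force: [0.9, 0.3, -6.9]
grip_width: 0.0576
grasp_force: 50.0
```

Call:
drive_tool(rows=[-0.024,-0.0268,0,0,0,0,-1,-0.024,-0.0268,0,0,0,0,-1,-0.024,-0.0268,0,0,0,0,-1,-0.024,-0.0268,0,0,0,0,-1,-0.012,-0.0134,0,0,0,0,-1])

```text
time_s: 5.9
tool_pos: [0.5162, -0.2635, 0.3196]
tool_rot: [-179.8, -0.1, 135.7]
force: [0.4, -0.0, -6.4]
grip_width: 0.0576
grasp_force: 50.0
```

Call:
drive_tool(rows=[0,0,0,0,0,-0.14,-1,0,0,0,0,0,-0.14,-1,0,0,0,0,0,-0.14,-1,0,0,0,0,0,-0.14,-1,0,0,0,0,0,-0.14,-1])

```text
time_s: 6.52
tool_pos: [0.5169, -0.2609, 0.3193]
tool_rot: [180.0, -0.2, 176.3]
force: [0.0, 0.4, -6.3]
grip_width: 0.0577
grasp_force: 50.0
```

Call:
drive_tool(rows=[0,0,0.03,0,0,0,-1,0,0,0.04,0,0,0,-1,0,0,0.025,0,0,0,-1,0,0,0.01,0,0,0,-1,0,0,0.003,0,0,0,-1])

```text
time_s: 7.15
tool_pos: [0.518, -0.2605, 0.2122]
tool_rot: [180.0, -0.1, 176.0]
force: [-0.1, -0.0, -6.1]
grip_width: 0.0579
grasp_force: 50.0
```

Call:
drive_tool(rows=[0,0,0.003,0,0,0,-1,0,0,0.002,0,0,0,-1,0,0,0,0,0,0,-1])

```text
time_s: 7.52
tool_pos: [0.5189, -0.2601, 0.2082]
tool_rot: [-180.0, 0.0, 176.1]
force: [-0.2, -0.5, -6.4]
grip_width: 0.0575
grasp_force: 50.0
```

Call:
drive_tool(rows=[0,0,0.002,0,0,0,-1,0,0,0.002,0,0,0,-1,0,0,0,0,0,0,-1])

```text
time_s: 7.9
tool_pos: [0.5188, -0.26, 0.2039]
tool_rot: [180.0, 0.0, 176.1]
force: [-0.9, -0.0, -4.9]
grip_width: 0.0578
grasp_force: 50.0
```

Call:
drive_tool(rows=[0,0,0.0015,0,0,0,-1,0,0,0,0,0,0,-1,0,0,0,0,0,0,0.6,0,0,0,0,0,0,1,0,0,0,0,0,0,1])

```text
time_s: 8.52
tool_pos: [0.5191, -0.2602, 0.2026]
tool_rot: [-180.0, 0.1, 176.1]
force: [0.1, -0.6, -0.3]
grip_width: 0.0798
grasp_force: 0.0
```

Call:
drive_tool(rows=[0,0,-0.01,0,0,0,1,0,0,-0.03,0,0,0,1,0,0,-0.05,0,0,0,1,0,0,-0.05,0,0,0,1,0.06,0,-0.04,0,0,0,1])

```text
time_s: 9.15
tool_pos: [0.469, -0.2559, 0.3801]
tool_rot: [-179.8, 0.2, 176.2]
force: [-0.8, -0.5, 1.3]
grip_width: 0.0873
grasp_force: 0.0
```

Call:
drive_tool(rows=[0.02,0,0,0,0,0,1,0,0,0,0,0,0,1,0,0,0,0,0,0,1])

```text
time_s: 9.52
tool_pos: [0.4475, -0.2548, 0.377]
tool_rot: [180.0, 0.0, 176.1]
force: [0.0, -0.0, 0.1]
grip_width: 0.0873
grasp_force: 0.0
```

```bash
python3 - <<'E'
from h import *
o=get_obs();print(o["tool_pos"],o["tool_rot"],o["qpos"])
d=read_camera("wrist");t=read_camera("top");s=read_camera("scene")
cv2.imwrite("pics/w2_full.png",d["color"]);cv2.imwrite("pics/t2_full.png",t["color"])
a=d["color"]
b=cv2.resize(s["color"][180:300,110:270],(288,216),interpolation=cv2.INTER_CUBIC)
c=cv2.resize(t["color"][150:240,280:400],(288,216),interpolation=cv2.INTER_CUBIC)
col=np.zeros((432,288,3),np.uint8);col[:216]=b;col[216:]=c
w=np.zeros((432,512,3),np.uint8);w[:384]=a
cv2.imwrite("pics/m2.png",np.hstack([w,col]))
E
```

```text
[ 0.4475 -0.2548  0.377 ] [179.9954   0.0418 176.0915] [ -3.394    2.4223  31.1387 105.3501  -1.3349  72.5443 114.2131]
```

View pics/m2.png

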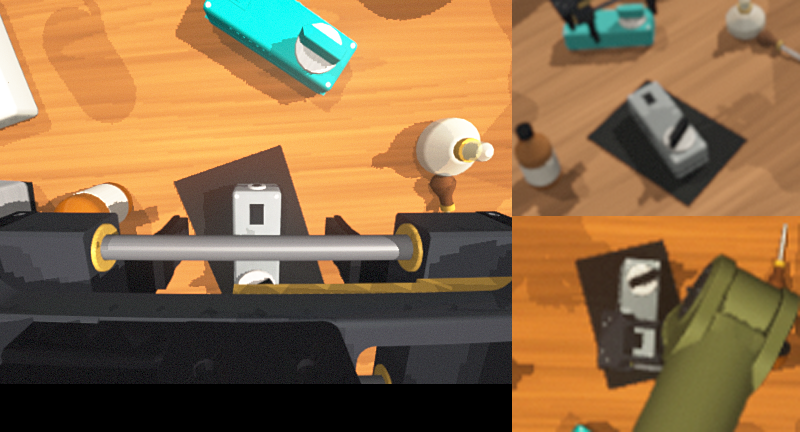

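The pack stands on the mat, with its body at columns 233–281, but the bar at row 250 hides the knob. I'm moving so the camera sees the knob.

Call:
drive_tool(rows=[-0.045,0,0,0,0,0,1,-0.045,0,0,0,0,0,1,-0.045,0,0,0,0,0,1,-0.035,0,0,0,0,0,1,0,0,0,0,0,0,1])

```text
time_s: 10.3
tool_pos: [0.6193, -0.2653, 0.3745]
tool_rot: [-180.0, -0.1, 176.2]
force: [-0.8, -0.1, -1.1]
grip_width: 0.0869
grasp_force: 0.0
```

```bash
python3 - <<'E'
from h import *
o=get_obs();print(o["tool_pos"],o["tool_rot"])
d=read_camera("wrist");cv2.imwrite("pics/w3_full.png",d["color"])
cv2.imwrite("pics/w3.png",cv2.resize(d["color"][60:240,160:360],None,fx=3,fy=3,interpolation=cv2.INTER_CUBIC))
np.save("w3.npy",np.r_[o["tool_pos"],o["tool_rot"]])
E
```

```text
[ 0.6193 -0.2653  0.3745] [-179.9788   -0.1459  176.2451]
```

View pics/w3.png

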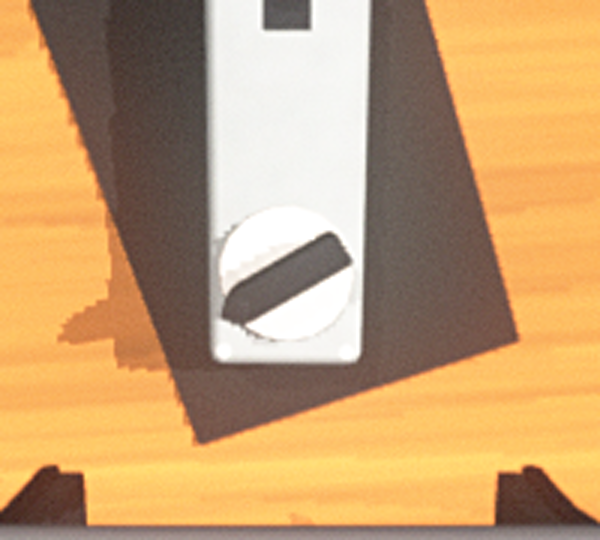

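The knob's nose points to the lower left at crop (222,315), its tail is near (342,250), and the skirt centre is about (286,273).

```bash
python3 - <<'E'
from h import *
a=np.load("w3.npy");o={"tool_pos":a[:3],"tool_rot":a[3:]}
d=read_camera("wrist")
f=lambda p,z:p2w(d,np.array(p)/3.-.33+[160,60],z,o)
print("skirt",f([[286,273]],.057))
b=f([[222,315],[342,250],[282,281]],.082);v=b[0]-b[1];print(b,np.degrees(np.arctan2(v[1],v[0])),np.linalg.norm(v))
# pack sides: left edge x=207(y100..200) right 367; bottom 362
g=f([[207,100],[211,350],[368,100],[361,350]],.052);print(g)
for i,j in((0,1),(2,3)):
    v=g[j]-g[i];print(np.degrees(np.arctan2(v[1],v[0])))
E
```

```text
skirt [[ 0.5795 -0.2631  0.057 ]]
[[ 0.5897 -0.2853  0.082 ]
 [ 0.5708 -0.2438  0.082 ]
 [ 0.5797 -0.2643  0.082 ]] -65.430946760653 0.045579935947043196
[[ 0.5174 -0.2869  0.052 ]
 [ 0.6069 -0.2934  0.052 ]
 [ 0.5211 -0.2302  0.052 ]
 [ 0.6106 -0.2368  0.052 ]]
-4.13029720747575
-4.231012960109459
```

Call:
drive_tool(rows=[0.038,0,0,0,0,0,1,0,0,0,0,0,0.182,1,0,0,0,0,0,0.182,1,0,0,0,0,0,0.182,1,0,0,0,0,0,0.182,1])

```text
time_s: 11.02
tool_pos: [0.5772, -0.2647, 0.3772]
tool_rot: [180.0, -0.0, 133.9]
force: [-0.6, 0.3, -0.2]
grip_width: 0.0871
grasp_force: 0.0
```

Call:
drive_tool(rows=[0,0,0,0,0,0.182,1,0,0,0,0,0,0.182,1,0,0,0,0,0,0.182,1,0,0,0,0,0,0.182,1,0,0,0,0,0,0.182,1])

```text
time_s: 11.65
tool_pos: [0.5772, -0.2647, 0.3772]
tool_rot: [180.0, -0.1, 81.8]
force: [0.2, -0.2, -0.2]
grip_width: 0.087
grasp_force: 0.0
```

Call:
drive_tool(rows=[0,0,0,0,0,0.182,1,0,0,0,0,0,0.182,1,0,0,0,0,0,0.182,1,0,0,0,0,0,0.182,1,0,0,0,0,0,0.182,1])

```text
time_s: 12.28
tool_pos: [0.5772, -0.2647, 0.3771]
tool_rot: [-179.9, -0.1, 29.6]
force: [0.2, 0.0, 0.1]
grip_width: 0.0869
grasp_force: 0.0
```

Call:
drive_tool(rows=[0,0,0,0,0,0.182,1,0,0,0,0,0,0.182,1,0,0,0,0,0,0.182,1,0,0,0,0,0,0.182,1,0,0,0,0,0,0.182,1])

```text
time_s: 12.9
tool_pos: [0.5773, -0.2646, 0.3771]
tool_rot: [-179.9, 0.0, -22.5]
force: [-0.7, 0.9, 0.4]
grip_width: 0.087
grasp_force: 0.0
```

Call:
drive_tool(rows=[0,0,0,0,0,0.182,1,0,0,0,0,0,0.182,1,0,0,0,0,0,0.182,1,0,0,0,0,0,0.182,1,0,0,0,0,0,0,1])

```text
time_s: 13.52
tool_pos: [0.5775, -0.2647, 0.3771]
tool_rot: [-180.0, 0.1, -63.7]
force: [-1.0, -0.2, 0.3]
grip_width: 0.087
grasp_force: 0.0
```

```bash
python3 - <<'E'
from h import *
o=get_obs();print(o["tool_pos"],o["tool_rot"],o["qpos"],o["wrist_torque"])
T=R.from_euler("xyz",o["tool_rot"],degrees=True).as_matrix()
print("shift",T.T@(np.array([.581,-.264,.244])-o["tool_pos"]))
E
```

```text
[ 0.5775 -0.2647  0.3771] [-179.9531    0.0569  -63.7449] [ -27.1875   31.4612   69.3183   89.4216  -29.7999   79.9185 -109.0621] [0.0471 0.2072 0.0075]
shift [ 0.0011 -0.0033  0.1331]
```

Call:
drive_tool(rows=[0.001,-0.003,0.04,0,0,0,1,0,0,0.04,0,0,0,1,0,0,0.035,0,0,0,1,0,0,0.016,0,0,0,1,0,0,0,0,0,0,1])

```text
time_s: 14.15
tool_pos: [0.5813, -0.2637, 0.2455]
tool_rot: [180.0, 0.1, -63.7]
force: [0.6, 0.5, -0.0]
grip_width: 0.0872
grasp_force: 0.0
```

Call:
drive_tool(rows=[0,0,0,0,0,0,-1,0,0,0,0,0,0,-1,0,0,0,0,0,0,-1,0,0,0,0,0,0,-1,0,0,0,0,0,0,-1], grip_force=20)

```text
time_s: 14.78
tool_pos: [0.5817, -0.2637, 0.246]
tool_rot: [-180.0, -0.0, -63.8]
force: [0.4, 0.2, -0.3]
grip_width: 0.0447
grasp_force: 0.0
```

```bash
python3 - <<'E'
from h import *
o=get_obs();print(o)
E
```

```text
{'time_s': 14.775, 'qpos': array([ -23.5254,   38.2208,   62.8229,   96.5994,  -36.359 ,   68.2176,
       -105.192 ]), 'joint_velocities': array([ 0.0702,  0.1449, -0.0708,  0.0193, -0.0386,  0.006 , -0.0217]), 'effort': array([  0.0006, -43.4756,  17.8389, -24.0027,  -0.0023,  -0.0837,
         0.0005]), 'tool_pos': array([ 0.5817, -0.2637,  0.246 ]), 'tool_rot': array([-179.9888,   -0.0022,  -63.7753]), 'force': array([ 0.3981,  0.1968, -0.2894]), 'wrist_torque': array([0.0379, 0.1293, 0.0299]), 'grasp_force': 0.0, 'grip_width': 0.04470012788056153}
```

Call:
drive_tool(rows=[0,0,0,0,0,0,-1,0,0,0,0,0,0,-1,0,0,0,0,0,0,-1,0,0,0,0,0,0,-1,0,0,0,0,0,0,-1])

```text
time_s: 15.4
tool_pos: [0.5815, -0.2638, 0.2459]
tool_rot: [180.0, 0.0, -63.8]
force: [-1.3, 0.1, -0.3]
grip_width: 0.0128
grasp_force: 20.0
```

Call:
drive_tool(rows=[0,0,0,0,0,-0.08,-1,0,0,0,0,0,-0.08,-1,0,0,0,0,0,-0.08,-1,0,0,0,0,0,-0.08,-1,0,0,0,0,0,-0.08,-1])

```text
time_s: 16.02
tool_pos: [0.5814, -0.264, 0.2459]
tool_rot: [180.0, 0.0, -40.7]
force: [-1.5, 0.4, 1.6]
grip_width: 0.0131
grasp_force: 20.0
```

```bash
python3 - <<'E'
from h import *
o=get_obs();print(o)
E
```

```text
{'time_s': 16.025, 'qpos': array([-20.8986,  35.3722,  58.0725,  96.5481, -32.3349,  66.6171,
       -84.8942]), 'joint_velocities': array([ 4.4409, -4.2668, -7.6369, -0.0516,  6.3532, -2.3779, 32.0139]), 'effort': array([ -0.8951, -43.3669,  15.8561, -25.3779,  -0.5064,  -0.2379,
        -0.6154]), 'tool_pos': array([ 0.5814, -0.264 ,  0.2459]), 'tool_rot': array([179.9723,   0.0186, -40.725 ]), 'force': array([-1.4589,  0.3985,  1.6046]), 'wrist_torque': array([-0.0845,  0.3832,  0.0449]), 'grasp_force': 20.00047892332077, 'grip_width': 0.013057628237187358}
```

Call:
drive_tool(rows=[0,0,0,0,0,-0.18,-1,0,0,0,0,0,-0.18,-1,0,0,0,0,0,-0.18,-1,0,0,0,0,0,-0.18,-1,0,0,0,0,0,-0.18,-1])

```text
time_s: 16.65
tool_pos: [0.5812, -0.2643, 0.2459]
tool_rot: [180.0, 0.0, 11.0]
force: [-0.2, 0.1, -1.1]
grip_width: 0.0127
grasp_force: 20.0
```

Call:
drive_tool(rows=[0,0,0,0,0,-0.18,-1,0,0,0,0,0,-0.18,-1,0,0,0,0,0,-0.18,-1,0,0,0,0,0,-0.18,-1,0,0,0,0,0,-0.18,-1])

```text
time_s: 17.27
tool_pos: [0.5814, -0.2646, 0.2459]
tool_rot: [180.0, 0.1, 62.5]
force: [0.4, -1.5, -1.2]
grip_width: 0.0126
grasp_force: 20.0
```

```bash
python3 - <<'E'
from h import *
o=get_obs();print(o["tool_pos"],o["tool_rot"],o["qpos"],o["wrist_torque"],o["force"])
s=read_camera("scene")
cv2.imwrite("pics/s4.png",cv2.resize(s["color"][170:300,110:270],None,fx=4,fy=4,interpolation=cv2.INTER_CUBIC))
E
```

```text
[ 0.5814 -0.2646  0.2459] [179.9568   0.0564  62.5484] [ -6.31    27.1905  36.3243  96.0705 -17.6941  62.5524   7.7757] [-0.384   0.0293 -0.0555] [ 0.4042 -1.4929 -1.1835]
```

View pics/s4.png

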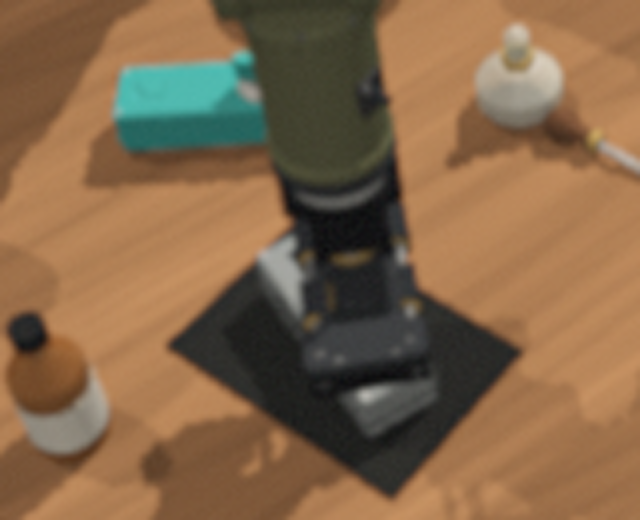

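The pack hasn't moved and the knob is following the gripper. Continue towards the stop.

Call:
drive_tool(rows=[0,0,0,0,0,-0.18,-1,0,0,0,0,0,-0.18,-1,0,0,0,0,0,-0.18,-1,0,0,0,0,0,-0.18,-1,0,0,0,0,0,-0.18,-1])

```text
time_s: 17.95
tool_pos: [0.5817, -0.2644, 0.2459]
tool_rot: [180.0, 0.1, 114.0]
force: [0.9, -1.4, -0.7]
grip_width: 0.0128
grasp_force: 20.0
```

Call:
drive_tool(rows=[0,0,0,0,0,-0.18,-1,0,0,0,0,0,-0.18,-1,0,0,0,0,0,-0.18,-1,0,0,0,0,0,-0.18,-1,0,0,0,0,0,-0.12,-1])

```text
time_s: 18.58
tool_pos: [0.5819, -0.2642, 0.2459]
tool_rot: [-180.0, 0.1, 162.0]
force: [1.7, -1.3, -1.3]
grip_width: 0.0131
grasp_force: 20.0
```

Call:
drive_tool(rows=[0,0,0,0,0,-0.08,-1,0,0,0,0,0,-0.08,-1,0,0,0,0,0,-0.06,-1,0,0,0,0,0,0,-1])

```text
time_s: 19.08
tool_pos: [0.582, -0.264, 0.2459]
tool_rot: [-180.0, 0.1, 174.4]
force: [1.6, -1.2, -1.4]
grip_width: 0.0129
grasp_force: 20.0
```

```bash
python3 - <<'E'
from h import *
o=get_obs();print(o["tool_pos"],o["tool_rot"],o["qpos"],o["wrist_torque"],o["force"])
E
```

```text
[ 0.582  -0.264   0.2459] [-179.9743    0.0696  174.4172] [  9.8921  24.0727  15.1982  95.4253  -6.9955  61.3585 111.5974] [-0.2975 -0.4426  0.1079] [ 1.5647 -1.1743 -1.3563]
```

Call:
drive_tool(rows=[0,0,0,0,0,-0.03,-1,0,0,0,0,0,-0.03,-1,0,0,0,0,0,-0.02,-1,0,0,0,0,0,0,-1])

```text
time_s: 19.58
tool_pos: [0.5818, -0.2636, 0.2459]
tool_rot: [180.0, 0.0, 179.2]
force: [1.8, -1.2, -2.4]
grip_width: 0.0128
grasp_force: 20.0
```

```bash
python3 - <<'E'
from h import *
o=get_obs();print(o["tool_pos"],o["tool_rot"],o["qpos"],o["wrist_torque"],o["force"])
E
```

```text
[ 0.5818 -0.2636  0.2459] [179.9829   0.0145 179.1611] [ 10.5384  23.9964  14.3456  95.4215  -6.6143  61.4037 116.0263] [-0.1113 -0.5073 -0.0336] [ 1.796  -1.2162 -2.3967]
```

Call:
drive_tool(rows=[0,0,0,0,0,-0.03,-1,0,0,0,0,0,-0.03,-1,0,0,0,0,0,-0.03,-1,0,0,0,0,0,0,-1])

```text
time_s: 20.08
tool_pos: [0.5815, -0.2633, 0.2459]
tool_rot: [179.9, -0.0, -175.7]
force: [-0.3, 1.9, 0.1]
grip_width: 0.0126
grasp_force: 20.0
```

```bash
python3 - <<'E'
from h import *
o=get_obs();print(o["tool_pos"],o["tool_rot"],o["qpos"],o["wrist_torque"],o["force"])
E
```

```text
[ 0.5815 -0.2633  0.2459] [ 179.9357   -0.0455 -175.6522] [ 11.2637  23.9286  13.4244  95.4103  -6.194   61.4557 120.8942] [ 0.5644  0.1584 -0.1489] [-0.3216  1.9348  0.1327]
```

Beyond about 179° the torque reverses to −0.15 N m, so the knob is at the anticlockwise stop. Now four clicks clockwise, to yaw ≈ 57°.

Call:
drive_tool(rows=[0,0,0,0,0,0.08,-1,0,0,0,0,0,0.165,-1,0,0,0,0,0,0.165,-1,0,0,0,0,0,0.165,-1,0,0,0,0,0,0.165,-1])

```text
time_s: 20.7
tool_pos: [0.5814, -0.2636, 0.2459]
tool_rot: [-180.0, -0.1, 141.6]
force: [-2.4, 1.3, -0.1]
grip_width: 0.0127
grasp_force: 20.0
```

Call:
drive_tool(rows=[0,0,0,0,0,0.165,-1,0,0,0,0,0,0.165,-1,0,0,0,0,0,0.165,-1,0,0,0,0,0,0.165,-1,0,0,0,0,0,0.165,-1])

```text
time_s: 21.32
tool_pos: [0.5811, -0.2638, 0.2459]
tool_rot: [-179.9, -0.0, 94.4]
force: [-2.0, 1.1, 0.3]
grip_width: 0.0126
grasp_force: 20.0
```

Call:
drive_tool(rows=[0,0,0,0,0,0.165,-1,0,0,0,0,0,0.165,-1,0,0,0,0,0,0.165,-1,0,0,0,0,0,0.165,-1,0,0,0,0,0,0,-1])

```text
time_s: 21.95
tool_pos: [0.581, -0.2637, 0.2458]
tool_rot: [-179.9, 0.1, 56.9]
force: [-5.0, 1.0, 2.1]
grip_width: 0.0128
grasp_force: 20.0
```

```bash
python3 - <<'E'
from h import *
o=get_obs();print(o["tool_pos"],o["tool_rot"],o["qpos"],o["wrist_torque"],o["force"])
E
```

```text
[ 0.581  -0.2637  0.2458] [-179.8716    0.0652   56.9498] [ -6.9826  27.3778  37.1628  96.117  -18.141   62.8024   2.468 ] [0.3163 0.934  0.0496] [-5.0008  1.0037  2.1266]
```

Call:
drive_tool(rows=[0,0,0,0,0,0,0,0,0,0,0,0,0,1,0,0,0,0,0,0,1,0,0,0,0,0,0,1,0,0,-0.01,0,0,0,1])

```text
time_s: 22.58
tool_pos: [0.5814, -0.2636, 0.2555]
tool_rot: [-179.9, 0.0, 56.8]
force: [-0.2, -0.4, -0.2]
grip_width: 0.0549
grasp_force: 0.0
```

Call:
drive_tool(rows=[0,0,-0.04,0,0,0,1,0,0,-0.04,0,0,0,1,-0.03,0,-0.04,0,0,0,1,-0.02,0,0,0,0,0,1,0,0,0,0,0,0,1])

```text
time_s: 23.2
tool_pos: [0.5528, -0.3075, 0.3762]
tool_rot: [180.0, 0.0, 56.6]
force: [-0.3, 0.1, -0.0]
grip_width: 0.087
grasp_force: 0.0
```

```bash
python3 - <<'E'
from h import *
o=get_obs();print(o["tool_pos"],o["tool_rot"])
d=read_camera("wrist")
cv2.imwrite("pics/w5.png",cv2.resize(d["color"][50:240,140:370],None,fx=3,fy=3,interpolation=cv2.INTER_CUBIC))
np.save("w5.npy",np.r_[o["tool_pos"],o["tool_rot"]])
E
```

```text
[ 0.5528 -0.3075  0.3762] [179.9766   0.0066  56.606 ]
```

View pics/w5.png

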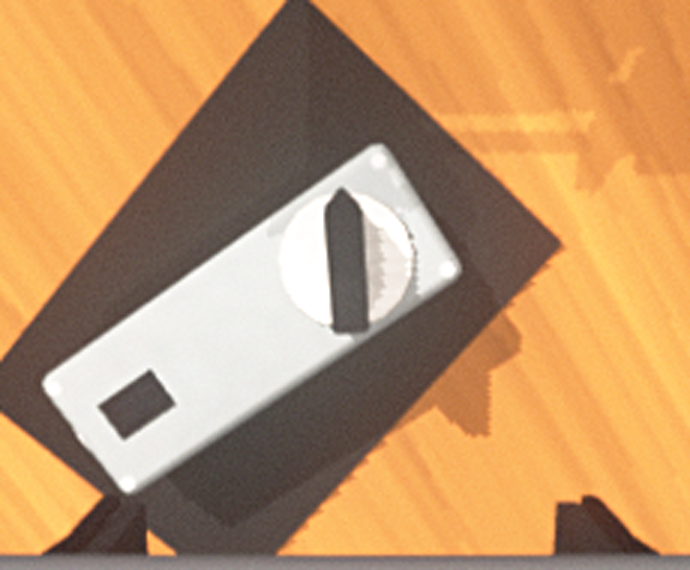

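The nose is at (343,188), the tail at (350,333) and the pack corners at (40,382), (378,145), (460,272) and (128,494). Work out the angle and position.

```bash
python3 - <<'E'
from h import *
a=np.load("w5.npy");o={"tool_pos":a[:3],"tool_rot":a[3:]}
d=read_camera("wrist")
f=lambda p,z:p2w(d,np.array(p)/3.-.33+[140,50],z,o)
b=f([[343,188],[350,333]],.082);v=b[0]-b[1];k=np.degrees(np.arctan2(v[1],v[0]))
g=f([[40,382],[378,145],[460,272],[128,494]],.052)
v=(g[1]+g[2]-g[0]-g[3]);p=np.degrees(np.arctan2(v[1],v[0]))
print(k,p,"selector deg",(p+180-k)%360,"centre",g.mean(0),"to mat",np.linalg.norm(g.mean(0)[:2]-[.5374,-.263]))
print(get_obs()["time_s"],get_obs()["grasp_force"])
E
```

```text
59.33416445027664 0.3992780950172106 selector deg 121.06511364474059 centre [ 0.535  -0.2615  0.052 ] to mat 0.0028895960715401518
23.3 0.0
```

```bash
python3 -c "
from cell import *
print(sign_off())"
```

```text
the job is handed in; nothing more can be done
None
```

The job is handed in: the pack stands about 3 mm from the mat's centre, and its selector went back to the anticlockwise stop and was then left in the fourth click (measured 121°, target 120°). Pressing against the stop turned the pack about 4.5° on the mat; the arm is clear of everything, and I saw no sign of the other tools being moved, though I did not re-measure them.

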